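# Find the slack spring clip by tugging its card

## Task

One of the three spring clips on the card holder has gone slack: tug lightly at the cards' blue pull rings to feel which clip no longer holds (good clips hold against a pull of about 10 newtons). Draw the card out of the slack clip and slide it along the bench, without lifting it, until its ring stands wholly inside the red taped square. Leave the other two cards gripped where they are in their clips, do not shift the petri dish and cup, and let go of everything.

Things in the scene. Friction and masses are not known exactly. Their poses are not given: they have to be found in the camera images.
- holder: card holder fixed to the bench: aluminium rail 310 mm long (along its y), 50 mm deep and 24 mm high, with three spring clips side by side 110 mm apart, up to 60 mm high. Origin: on the bench under the middle of the rail's front face; x points to the back, away from the cards; cards are drawn out towards its -x, y along the rail
- bay: reject bay: square of red tape on the bench, 130 mm inside, 154 mm outside, flat; origin at its centre, x and y along its sides
- petri: loose round petri dish, 91 mm across, 15 mm high, a bystander; origin under its centre
- cup: loose specimen cup with a blue screw lid, 65 mm across, 67 mm high, a bystander; origin under its centre
- ring_1 (a point): centre of the pull ring of the left (+y of the holder) test card, 11 mm above the bench. The ring is blue, upright-walled, open at top and bottom: 68 mm outside, 52 mm inside, wall 8 mm, 22 mm high, standing on the bench; closed fingertips fit inside it. Axes: z up, x along the card towards its tongue
- card_1: the left (+y of the holder) test card, loose, about 60 g: the ring and a white tongue, 44 mm wide and 4 mm thick, that reaches 76 mm from the ring's centre. The last 32 mm of it lie in the clip; the jaw lets go after about 15 mm of travel, and after 35 mm the tongue is clear. Origin on its underside below the ring's centre, axes as of point ring_1
- clip_1 (a point): where the spring jaw of the left (+y of the holder) clip presses the card's tongue down on the seat, 7 mm above the bench. All three clips look alike; a good one holds its card against a pull of 15 N and more, the slack one lets it slide at under 5 N, so a pull of 7 to 10 N on the ring tells them apart
- seat_1: the left (+y of the holder) clip's fixed steel lip, 3 mm thick, 50 mm wide and 34 mm deep, under the tongue; origin on the bench at the rail's front face, axes as of the holder
- ring_2 (a point): centre of the pull ring of the middle test card, 11 mm above the bench. The ring is blue, upright-walled, open at top and bottom: 68 mm outside, 52 mm inside, wall 8 mm, 22 mm high, standing on the bench; closed fingertips fit inside it. Axes: z up, x along the card towards its tongue
- card_2: the middle test card, loose, about 60 g: the ring and a white tongue, 44 mm wide and 4 mm thick, that reaches 76 mm from the ring's centre. The last 32 mm of it lie in the clip; the jaw lets go after about 15 mm of travel, and after 35 mm the tongue is clear. Origin on its underside below the ring's centre, axes as of point ring_2
- clip_2 (a point): where the spring jaw of the middle clip presses the card's tongue down on the seat, 7 mm above the bench. All three clips look alike; a good one holds its card against a pull of 15 N and more, the slack one lets it slide at under 5 N, so a pull of 7 to 10 N on the ring tells them apart
- seat_2: the middle clip's fixed steel lip, 3 mm thick, 50 mm wide and 34 mm deep, under the tongue; origin on the bench at the rail's front face, axes as of the holder
- ring_3 (a point): centre of the pull ring of the right (-y of the holder) test card, 11 mm above the bench. The ring is blue, upright-walled, open at top and bottom: 68 mm outside, 52 mm inside, wall 8 mm, 22 mm high, standing on the bench; closed fingertips fit inside it. Axes: z up, x along the card towards its tongue
- card_3: the right (-y of the holder) test card, loose, about 60 g: the ring and a white tongue, 44 mm wide and 4 mm thick, that reaches 76 mm from the ring's centre. The last 32 mm of it lie in the clip; the jaw lets go after about 15 mm of travel, and after 35 mm the tongue is clear. Origin on its underside below the ring's centre, axes as of point ring_3
- clip_3 (a point): where the spring jaw of the right (-y of the holder) clip presses the card's tongue down on the seat, 7 mm above the bench. All three clips look alike; a good one holds its card against a pull of 15 N and more, the slack one lets it slide at under 5 N, so a pull of 7 to 10 N on the ring tells them apart
- seat_3: the right (-y of the holder) clip's fixed steel lip, 3 mm thick, 50 mm wide and 34 mm deep, under the tongue; origin on the bench at the rail's front face, axes as of the holder
Mind the look-alikes: they are no part of the job. Leave any yellow look-alike of the card_2 alone.

How it is judged:
At the end, for the whole second after the job is handed in: The slack clip's card lies flat and still on the bench, its ring wholly inside the taped square (ring centre within 32 mm of the square's centre along each side), out of its clip. The other two cards are still gripped by good clips (over 10 N on their seats) and have shifted less than 12 mm (((angle between ring_1's own z axis and vertical below 0.1 rad and linear speed of card_1 below 0.01 m/s and height (world z) of ring_1 below 0.016 m and x of ring_1 in the frame of bay between -0.032 and 0.032 m and y of ring_1 in the frame of bay between -0.032 and 0.032 m and horizontal distance between ring_1 and clip_1 above 0.097 m and contact force between seat_2 and card_2 above 10 N and distance of each of ring_2, ring_3 from where it was at the start of the episode below 0.012 m and contact force between seat_3 and card_3 above 10 N) or (angle between ring_2's own z axis and vertical below 0.1 rad and linear speed of card_2 below 0.01 m/s and height (world z) of ring_2 below 0.016 m and x of ring_2 in the frame of bay between -0.032 and 0.032 m and y of ring_2 in the frame of bay between -0.032 and 0.032 m and horizontal distance between ring_2 and clip_2 above 0.097 m and contact force between seat_1 and card_1 above 10 N and distance of each of ring_1, ring_3 from where it was at the start of the episode below 0.012 m and contact force between seat_3 and card_3 above 10 N) or (angle between ring_3's own z axis and vertical below 0.1 rad and linear speed of card_3 below 0.01 m/s and height (world z) of ring_3 below 0.016 m and x of ring_3 in the frame of bay between -0.032 and 0.032 m and y of ring_3 in the frame of bay between -0.032 and 0.032 m and horizontal distance between ring_3 and clip_3 above 0.097 m and contact force between seat_1 and card_1 above 10 N and distance of each of ring_1, ring_2 from where it was at the start of the episode below 0.012 m and contact force between seat_2 and card_2 above 10 N))); the robot touches nothing.
It fails at once if test card 1 is lifted off the bench by more than 25 mm (height (world z) of ring_1 above 0.036 m).
It fails at once if test card 2 is lifted off the bench by more than 25 mm (height (world z) of ring_2 above 0.036 m).
It fails at once if test card 3 is lifted off the bench by more than 25 mm (height (world z) of ring_3 above 0.036 m).
It fails at once if the petri dish is shifted by more than 30 mm (distance of petri from where it was at the start of the episode above 0.03 m).
It fails at once if the specimen cup is shifted by more than 30 mm (distance of cup from where it was at the start of the episode above 0.03 m).
It also fails if it takes over 54 s, if anything falls off the work surface, if the arm or the gripper's body presses on something with over 40 N, if the wrist force passes 120 N, or if a joint passes its speed limit or range.

## Robot

A 6-joint arm with a two-finger parallel gripper is mounted at the origin on a cart in front of the work surface, level with it; the furniture and walls round the work are solid. World frame = base frame: x ahead of the robot, y to its left, z up, the work surface at z = 0. Lengths are in m, angles in rad, forces in N, time in s.
With the tool pointing down it reaches from about 0.35 to 0.975 m from the base axis. Payload 4.9 kg.
Tool frame: the origin (TCP) lies midway between the tips of the shut fingers; the grasp point (between the pads) lies 19 mm behind it; z points along the fingers, y is the line along which they close (so a half turn about z gives the same grasp; the last joint's range is limited). The gripper opens to 85 mm and grips with 20 to 120 N. Pads are 22 mm wide; open, the fingers measure 114 mm over their backs; the gripper's body (76 mm by 85 mm) begins 54 mm behind the grasp point. The pads swing forward as they close: fully open they stand 13 mm farther back than shut.
Start: joints at [1.132, 0.053, 1.613, -0, 1.476, -0.119], TCP at [0.196, 0.593, 0.231] pointing down, gripper open.
Joint ranges: [-3.01, 3.01], [-1.01, 2.22], [0.06, 2.58], [-1.02, 4.17], [0.09, 2.62], [-3.14, 3.14]. Speed limits (rad/s): [2.57, 2.57, 3.14, 3.14, 3.14, 3.14].

## Interface

Orientations are given as a rotation vector (axis times angle).
In Python, from station import telemetry, optics, ctrl gives the robot as it stands.
- The arm moves only by the shell command python3 -m pendant 'ROWS' [FORCE]. ROWS is JSON, one flat list of numbers, 7 for each row, row after row: the turn, a rotation vector about the tool's x, y, z as a fraction of full scale, then the shift along the tool's x, y, z as a fraction of full scale, then the opening, from 0 (shut) to 1 (fully open). In form: [ax, ay, az, tx, ty, tz, fingers, ax, ay, az, tx, ty, tz, fingers, ...]. A call has 1 to 12 rows; each row is the pose to reach, as a shift and turn from the pose commanded when the call began, along the tool's axes at that moment; what a row does not reach only later rows make up. Full scale, the value 1, is 300 mm for a shift and 30 degrees for a turn. A row lasts 1/8 s, in which the tool goes at most 62.5 mm and 10.7 degrees, less where a joint would pass 70% of its speed; a pose out of reach is approached as far as the arm can. A call with a number of a shift or a turn outside -1 to 1 is refused whole. A call with a gripper value outside its range is refused whole. The fingers move at their own pace and stop on an object; FORCE is the grip in N (left out, the last holds). Time passes only in rows, so rows that repeat a pose let the fingers close. It gives the time, the measured TCP pose, the force, the opening and the grip force at its end, in the units of the state.
- telemetry.get_obs(): the state, without advancing time (a new reading comes with each control period).
- optics.get_image(name): name is "side" or "top" or "wrist"; returns a dict with "image" (400x640x3 uint8, red, green, blue), "depth" (400x640 float32, m along the optical axis (not along the pixel's ray), 0 where there is no reading), "fx", "fy", "cx", "cy" (pixels), "rvec" (rotation vector, rad) and "tvec" (3), from world to camera coordinates, as OpenCV has them. Camera axes: x right, y down, z forward; pixel columns grow to the right and rows downward; lengths in m; the calibration is good to about 2 mm. A picture is of the moment at which its call begins.
- ctrl.finish_job(): hands the job in; it is judged then, once.
The state is a dict: "t": time; "q": joint angles; "dq": joint speeds; "effort": joint torques, N m; "tool_pos": TCP position; "tool_rot": TCP orientation; "contact_force": force on the tool from outside, world axes, zero at the start; "wrist_torque": the same for the moment, N m; "opening": finger opening in m; "grip_force": force on a finger pad.
Only numpy, scipy, OpenCV 4.12 (cv2) and the standard library are available. Lean on these libraries where they do the work, as an engineer would, in place of code of your own. Each camera call takes 0.05 s, during which the arm holds its last target. There are 200 camera calls.

## Working session

There is one attempt and no reset: what is moved stays moved. The work goes in short steps, Python scripts to look and compute and a shell command to move; the robot and the scene stay as the last step left them, time stands still between calls to the robot, and variables do not carry over. Pictures are saved under pics/ and viewed, at most 10 in all, crops included, and the job is handed in when it is done.

```bash
ls; mkdir -p pics
python3 - <<'E'
from station import telemetry, optics
import cv2,numpy as np
o=telemetry.get_obs();print(o['t'],o['tool_pos'],o['tool_rot'],o['opening'],o['contact_force'])
for n in('top','side'):
    d=optics.get_image(n);cv2.imwrite(f'pics/{n}0.png',d['image'][:,:,::-1])
    R=cv2.Rodrigues(np.array(d['rvec']))[0];print(n,-R.T@d['tvec'],R[2],d['fx'])
    np.savez(f'{n}0.npz',**d)
E
```

```text
pics
0.0 [0.19622144 0.59273625 0.23005395] [-0.50012968 -3.10096748  0.00313785] 0.08569647508659903 [-0.36190772  0.01765005  0.41485055]
top [ 0.41985768 -0.0736547   0.87719893] [ 0.1488636  -0.01455454 -0.98875062] 361.00732320234334
side [ 0.38959066 -0.90999669  0.64111525] [ 0.15010959  0.80074687 -0.57988927] 451.2149588705266
```

View pics/top0.png

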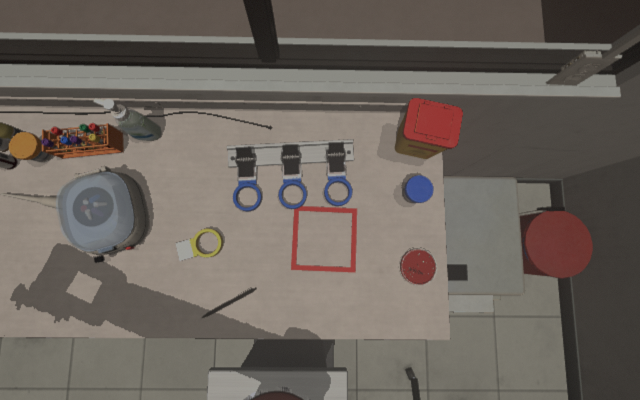

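View pics/side0.png

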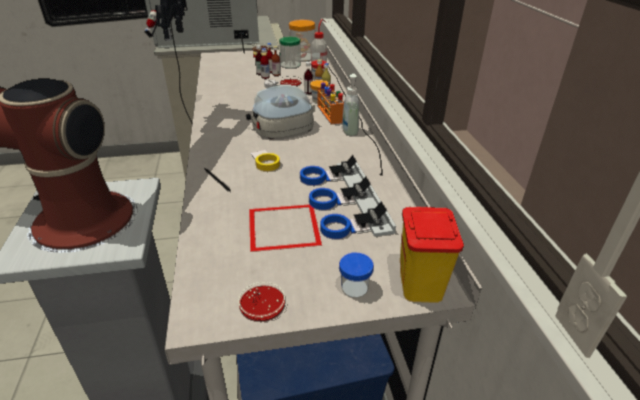

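Top view: the three blue rings are at (248,196), (293,194) and (338,191), from left to right cards 1, 2 and 3. The clips lie above them and the red square is at about (325,240). The yellow look-alike at (207,243), the blue lid at (418,189) and the petri dish at (418,267) are to be left alone. The side view agrees. Next I measure with rays.

```bash
cat > h.py <<'E'
import cv2,numpy as np
def ray(d,uv,z):
    R=cv2.Rodrigues(np.array(d['rvec'],float))[0];c=-R.T@np.array(d['tvec'],float).ravel()
    uv=np.atleast_2d(uv).astype(float)
    v=np.c_[(uv[:,0]-d['cx'])/d['fx'],(uv[:,1]-d['cy'])/d['fy'],np.ones(len(uv))]@R
    return c+v*((z-c[2])/v[:,2])[:,None]
def things(d):
    h=cv2.cvtColor(d['image'],cv2.COLOR_RGB2HSV)
    b=cv2.inRange(h,(105,120,60),(130,255,255))
    r=cv2.inRange(h,(0,150,90),(8,255,255))|cv2.inRange(h,(172,150,90),(180,255,255))
    out=[]
    for nm,m,z,amin in(('blue',b,.022,100),('red',r,0,200)):
        cs,_=cv2.findContours(m,cv2.RETR_EXTERNAL,cv2.CHAIN_APPROX_NONE)
        for c in cs:
            if cv2.contourArea(c)<amin: continue
            p=ray(d,c[:,0,:]+0.0,z)[:,:2].astype(np.float32)
            if nm=='blue':
                (x,y),rad=cv2.minEnclosingCircle(p);e=cv2.fitEllipse(p)
                out.append((nm,c[:,0].mean(0).round(0),np.round(e[0],4),np.round(e[1],3),round(rad,3)))
            else:
                e=cv2.minAreaRect(p);out.append((nm,c[:,0].mean(0).round(0),np.round(e[0],4),np.round(e[1],3),round(e[2],1)))
    return out
E
python3 - <<'E'
from h import *
for n in('top','side'):
    d=dict(np.load(f'{n}0.npz'));print(n,d['tvec'].shape)
    for o in things(d):print(*o)
E
```

```text
top (3,)
blue [247. 194.] [0.5503 0.083 ] [0.062 0.071] 0.037
blue [292. 193.] [ 0.5563 -0.0254] [0.062 0.068] 0.036
blue [337. 190.] [ 0.5643 -0.1343] [0.061 0.067] 0.036
blue [419. 189.] [ 0.5719 -0.3318] [0.061 0.062] 0.032
red [324. 239.] [ 0.4504 -0.1034] [0.15 0.15] 88.1
red [433. 123.] [ 0.7473 -0.379 ] [0.139 0.112] 77.8
side (3,)
blue [309. 369.] [ 0.4558 -0.4892] [0.087 0.29 ] 0.123
blue [356. 267.] [ 0.5778 -0.2822] [0.065 0.078] 0.039
blue [336. 226.] [ 0.5648 -0.1503] [0.071 0.082] 0.043
blue [324. 199.] [ 0.5566 -0.0424] [0.07  0.084] 0.044
blue [313. 175.] [0.5494 0.0642] [0.07  0.087] 0.045
red [261. 300.] [ 0.3881 -0.3184] [0.071 0.075] 58.1
red [ 63. 237.] [-0.0378 -0.0622] [0.052 0.163] 61.7
red [431. 230.] [ 0.7828 -0.1673] [0.161 0.122] 78.1
red [283. 228.] [ 0.4531 -0.105 ] [0.151 0.152] 88.0
```

```bash
cat >> h.py <<'E'
def to(target,yaw=None):
    """fractions for target; yaw = world angle(deg) of tool x wanted, tool down"""
    from station import telemetry
    from scipy.spatial.transform import Rotation as Ro
    o=telemetry.get_obs();R=Ro.from_rotvec(o['tool_rot'])
    s=R.inv().apply(np.array(target)-o['tool_pos'])/.3
    a=np.zeros(3)
    if yaw is not None:
        c,si=np.cos(np.deg2rad(yaw)),np.sin(np.deg2rad(yaw))
        D=Ro.from_matrix(np.array([[c,si,0],[si,-c,0],[0,0,-1]]))
        a=np.rad2deg((R.inv()*D).as_rotvec())/30
    print('rows',a.round(4),s.round(4),'t',round(o['t'],2),'pos',o['tool_pos'].round(4),'F',o['contact_force'].round(2),'open',round(o['opening'],4))
E
python3 -c "
from h import *
to((.32,.3,.24),183.7);to((.43,0.03,.24),183.7)"
```

```text
rows [-0.0035 -0.001  -0.7341] [-0.6984 -0.7969 -0.0314] t 0.1 pos [0.1962 0.5928 0.2302] F [-0.28  0.75 -0.95] open 0.0855
rows [-0.0035 -0.001  -0.7341] [-1.3294 -1.536  -0.0301] t 0.1 pos [0.1962 0.5928 0.2302] F [-0.28  0.75 -0.95] open 0.0855
```

```bash
python3 -m pendant '[0,0,-0.3,-0.2,-0.2,-0.03,0, 0,0,-0.6,-0.4,-0.45,-0.03,0, 0,0,-0.734,-0.6,-0.7,-0.03,0, 0,0,-0.734,-0.7,-0.8,-0.03,0, 0,0,-0.734,-0.7,-0.8,-0.03,0, 0,0,-0.734,-0.7,-0.8,-0.03,0, 0,0,-0.734,-0.7,-0.8,-0.03,0, 0,0,-0.734,-0.7,-0.8,-0.03,0]'
python3 -c "
from h import *
to((.43,0.03,.24),183.7)"
```

```text
t: 1.1
tool_pos: [0.3199, 0.3004, 0.2401]
tool_rot: [0.104, -3.139, -0.0]
contact_force: [0.1, 0.5, 0.2]
opening: 0.0004
grip_force: 0.0
rows [ 0.0002 -0.0011  0.0032] [-3.066e-01 -9.236e-01  2.000e-04] t 1.1 pos [0.3199 0.3004 0.2401] F [0.13 0.5  0.16] open 0.0004
```

```bash
python3 -m pendant '[0,0,0,-0.05,-0.15,0,0, 0,0,0,-0.1,-0.35,0,0, 0,0,0,-0.2,-0.55,0,0, 0,0,0,-0.3,-0.75,0,0, 0,0,0,-0.307,-0.92,0,0, 0,0,0,-0.307,-0.92,0,0, 0,0,0,-0.307,-0.92,0,0]'
python3 - <<'E'
from h import *
from station import optics,telemetry
for n in('wrist','top'):
    d=optics.get_image(n);cv2.imwrite(f'pics/{n}1.png',d['image'][:,:,::-1]);np.savez(f'{n}1.npz',**d)
    print(n,-cv2.Rodrigues(d['rvec'])[0].T@d['tvec'],cv2.Rodrigues(d['rvec'])[0][2])
    for o in things(d):print(*o)
E
```

```text
t: 1.98
tool_pos: [0.4301, 0.0311, 0.2401]
tool_rot: [0.103, -3.139, -0.001]
contact_force: [-0.6, -0.2, -0.0]
opening: -0.0001
grip_force: 0.0
wrist [0.34741355 0.02526213 0.38329298] [ 0.32274228  0.02315799 -0.94620353]
blue [  9. 271.] [ 0.5922 -0.337 ] [0.032 0.08 ] 0.039
blue [179. 260.] [ 0.5609 -0.1316] [0.068 0.075] 0.039
blue [359. 254.] [0.5432 0.0846] [0.054 0.07 ] 0.038
blue [267. 258.] [ 0.5524 -0.0245] [0.065 0.075] 0.039
red [200. 163.] [ 0.4523 -0.1042] [0.153 0.153] 88.2
red [  7. 104.] [ 0.3963 -0.313 ] [0.02 0.07] 76.8
red [ 19. 100.] [ 0.3896 -0.3028] [0.025 0.077] 87.1
top [ 0.41985768 -0.0736547   0.87719893] [ 0.1488636  -0.01455454 -0.98875062]
blue [247. 191.] [0.5466 0.0827] [0.059 0.075] 0.036
blue [337. 190.] [ 0.5647 -0.1344] [0.061 0.068] 0.036
blue [419. 189.] [ 0.5718 -0.3317] [0.061 0.062] 0.032
red [342. 241.] [ 0.4498 -0.1255] [0.105 0.15 ] 88.1
red [433. 123.] [ 0.7469 -0.3789] [0.139 0.112] 78.2
```

View pics/wrist1.png

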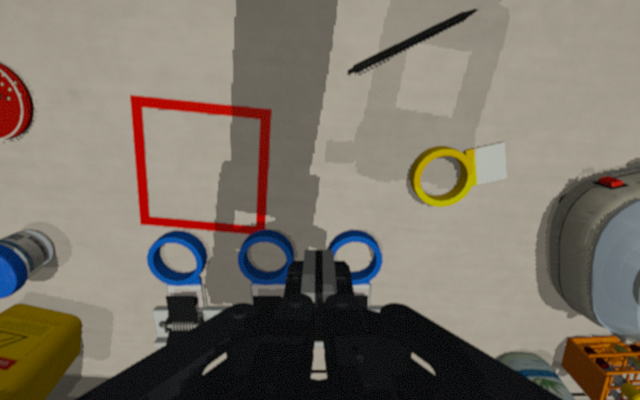

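The wrist view (upside down) shows the rings at (178,258), (266,257) and (357,256), the bay at (200,163), and the yellow look-alike at (440,177), which I leave alone. I test ring 2 first.

```bash
python3 -c "
from h import *
to((.554,-.0255,.06),183.7);to((.554,-.0255,.008))"
```

```text
rows [ 0.0008 -0.0004  0.006 ] [-0.3997 -0.2185  0.6005] t 2.08 pos [0.43   0.0317 0.2402] F [ 0.4   0.77 -0.32] open -0.0001
rows [0. 0. 0.] [-0.3997 -0.2186  0.7738] t 2.08 pos [0.43   0.0317 0.2402] F [ 0.4   0.77 -0.32] open -0.0001
```

```bash
python3 -m pendant '[0,0,0,-0.15,-0.1,0.05,0, 0,0,0,-0.3,-0.18,0.2,0, 0,0,0,-0.4,-0.218,0.4,0, 0,0,0,-0.4,-0.218,0.6,0, 0,0,0,-0.4,-0.218,0.6,0, 0,0,0,-0.4,-0.218,0.6,0, 0,0,0,-0.4,-0.218,0.6,0]'
python3 - <<'E'
from h import *
from station import optics
d=optics.get_image('side');cv2.imwrite('pics/s2.png',cv2.resize(d['image'][140:260,240:420,::-1],None,fx=4,fy=4,interpolation=2))
to((.554,-.0255,.008),183.7)
E
```

```text
t: 2.95
tool_pos: [0.5563, -0.0273, 0.0639]
tool_rot: [-0.103, 3.134, -0.002]
contact_force: [0.0, -0.8, 0.8]
opening: 0.0001
grip_force: 0.0
rows [-0.0028  0.0111  0.0015] [0.0081 0.0073 0.1861] t 3.0 pos [ 0.5562 -0.0275  0.0639] F [-0.03 -0.31  0.78] open 0.0002
```

View pics/s2.png

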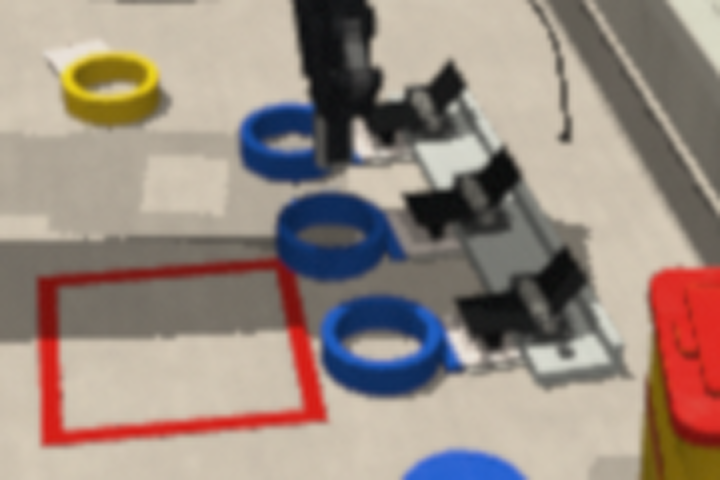

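The crop shows the shut fingertips at (333,165), above and in line with ring 2 at (333,235). I lower into it.

```bash
python3 -m pendant '[0,0,0,0.004,0,0.07,0, 0,0,0,0.008,0.005,0.13,0, 0,0,0,0.008,0.005,0.175,0, 0,0,0,0.008,0.005,0.175,0, 0,0,0,0.008,0.005,0.175,0]'
python3 -c "
from h import *
to((.554,-.0255,.008),183.7)"
```

```text
t: 3.62
tool_pos: [0.552, -0.0263, 0.0083]
tool_rot: [-0.101, 3.139, -0.0]
contact_force: [-0.1, 1.0, -0.7]
opening: -0.0001
grip_force: 0.0
rows [-0.0003  0.0014 -0.0002] [-0.0068  0.0023  0.0009] t 3.62 pos [ 0.552  -0.0263  0.0083] F [-0.11  1.04 -0.69] open -0.0001
```

```bash
python3 -m pendant '[0,0,0,0.01,0,0,0, 0,0,0,0.02,0,0,0, 0,0,0,0.025,0,0,0]'; python3 -m pendant '[0,0,0,0.004,0,0,0, 0,0,0,0.008,0,0,0]';python3 -m pendant '[0,0,0,0.004,0,0,0, 0,0,0,0.007,0,0,0]'
```

```text
t: 4.0
tool_pos: [0.5439, -0.0268, 0.008]
tool_rot: [-0.101, 3.14, -0.0]
contact_force: [0.4, 0.3, 0.8]
opening: -0.0
grip_force: 0.0
t: 4.25
tool_pos: [0.5416, -0.0269, 0.0078]
tool_rot: [-0.101, 3.14, -0.0]
contact_force: [-0.2, 0.1, 0.3]
opening: 0.0003
grip_force: 0.0
t: 4.5
tool_pos: [0.5405, -0.027, 0.0081]
tool_rot: [-0.101, 3.138, -0.0]
contact_force: [2.8, 0.5, -1.5]
opening: -0.0002
grip_force: 1.8
```

Contact. I increase the pull gently.

```bash
python3 -m pendant '[0,0,0,0.0015,0,0,0, 0,0,0,0.003,0,0,0]'; python3 -m pendant '[0,0,0,0,0,0,0]'
```

```text
t: 4.75
tool_pos: [0.5394, -0.0271, 0.0082]
tool_rot: [-0.101, 3.138, -0.0]
contact_force: [4.6, -0.7, -0.4]
opening: -0.0004
grip_force: 1.9
t: 4.88
tool_pos: [0.539, -0.0271, 0.008]
tool_rot: [-0.101, 3.139, -0.0]
contact_force: [3.6, 0.3, -0.6]
opening: -0.0001
grip_force: 1.9
```

```bash
python3 -m pendant '[0,0,0,0.003,0,0,0, 0,0,0,0.003,0,0,0]'; python3 -m pendant '[0,0,0,0.003,0,0,0, 0,0,0,0.003,0,0,0]'
```

```text
t: 5.12
tool_pos: [0.5378, -0.0271, 0.0079]
tool_rot: [-0.101, 3.14, -0.0]
contact_force: [3.2, -0.3, -1.2]
opening: 0.0001
grip_force: 1.8
t: 5.38
tool_pos: [0.5368, -0.0272, 0.0078]
tool_rot: [0.101, -3.14, 0.0]
contact_force: [3.2, 0.3, -0.8]
opening: -0.0002
grip_force: 1.8
```

Card 2 slides at a steady 3 N or so, so clip 2 is the slack one. I draw it straight out.

```bash
python3 -m pendant '[0,0,0,0.02,0,0,0, 0,0,0,0.05,0,0,0, 0,0,0,0.08,0,0,0, 0,0,0,0.12,0,0,0, 0,0,0,0.16,0,0,0, 0,0,0,0.2,0,0,0, 0,0,0,0.24,0,0,0, 0,0,0,0.28,0,0,0, 0,0,0,0.32,0,0,0, 0,0,0,0.36,0,0,0, 0,0,0,0.38,0,0,0, 0,0,0,0.39,0,0,0]'
python3 - <<'E'
from h import *
from station import optics
d=optics.get_image('side');cv2.imwrite('pics/s3.png',cv2.resize(d['image'][130:290,200:420,::-1],None,fx=3,fy=3,interpolation=2))
for o in things(d):print(*o)
to((.42,-.116,.008),183.7)
E
```

```text
t: 6.88
tool_pos: [0.4198, -0.0348, 0.0079]
tool_rot: [-0.101, 3.14, -0.0]
contact_force: [0.7, 0.4, -1.0]
opening: -0.0002
grip_force: 0.1
blue [306. 370.] [ 0.4555 -0.4896] [0.087 0.287] 0.123
blue [356. 267.] [ 0.5778 -0.2822] [0.065 0.078] 0.039
blue [336. 226.] [ 0.5645 -0.1501] [0.071 0.083] 0.043
blue [275. 206.] [ 0.4386 -0.0544] [0.068 0.078] 0.043
blue [313. 175.] [0.5494 0.0642] [0.07  0.087] 0.045
red [261. 300.] [ 0.3881 -0.3184] [0.071 0.075] 58.1
red [ 51. 234.] [-0.0659 -0.036 ] [0.056 0.157] 42.0
red [431. 230.] [ 0.783  -0.1673] [0.162 0.122] 77.8
red [283. 234.] [ 0.4534 -0.1058] [0.15  0.152] 87.3
red [234.  61.] [0.4128 1.0864] [0.347 0.69 ] 36.9
red [162.  20.] [-0.0067  1.8247] [0.169 1.227] 19.5
rows [-0.     -0.0002 -0.0002] [ 0.0165 -0.2704 -0.0007] t 6.92 pos [ 0.4197 -0.0347  0.0078] F [ 0.75 -0.53 -0.27] open 0.0001
```

View pics/s3.png

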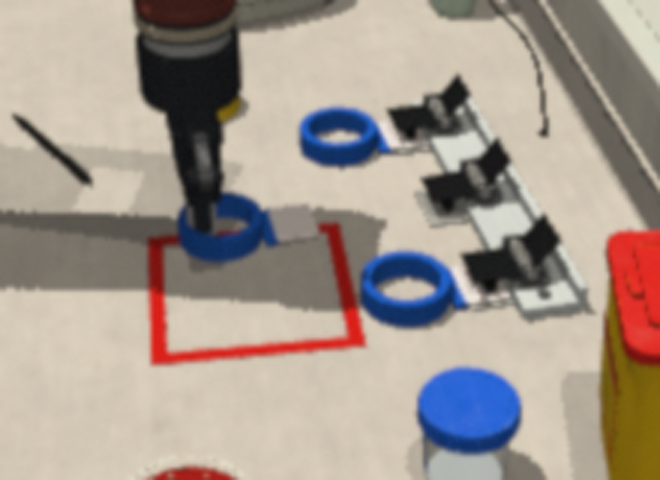

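The crop shows card 2 out of its clip, its ring at (222,227) with the finger inside, at the top edge of the bay. Cards 1 and 3 are untouched. Next I slide it sideways.

```bash
python3 -m pendant '[0,0,0,0,-0.02,0,0, 0,0,0,0,-0.05,0,0, 0,0,0,0,-0.09,0,0, 0,0,0,0.005,-0.13,0,0, 0,0,0,0.01,-0.17,0,0, 0,0,0,0.01,-0.21,0,0, 0,0,0,0.01,-0.24,0,0, 0,0,0,0.01,-0.26,0,0, 0,0,0,0.01,-0.27,0,0, 0,0,0,0.01,-0.27,0,0]'
python3 - <<'E'
from h import *
from station import optics
d=optics.get_image('side')
for o in things(d)[1:5]:print(*o)
to((.428,-.11,.008),183.7)
E
```

```text
t: 8.18
tool_pos: [0.4224, -0.1158, 0.0078]
tool_rot: [0.101, -3.14, 0.0]
contact_force: [-0.5, 0.1, -0.3]
opening: -0.0002
grip_force: 0.0
blue [356. 267.] [ 0.5778 -0.2822] [0.065 0.078] 0.039
blue [336. 226.] [ 0.5647 -0.1508] [0.071 0.082] 0.043
blue [270. 225.] [ 0.4234 -0.1201] [0.065 0.08 ] 0.042
blue [313. 175.] [0.5494 0.0642] [0.07  0.087] 0.045
rows [-0.     -0.0002  0.0002] [-0.0201  0.0177 -0.0008] t 8.22 pos [ 0.4223 -0.1157  0.0078] F [ 0.57 -0.04  0.34] open -0.0002
```

Ring 2 is now at about (0.423, -0.105), about 28 mm short in x, which is too close to the limit. I nudge it in +x.

```bash
python3 -m pendant '[0,0,0,-0.03,0.01,0,0, 0,0,0,-0.05,0.02,0,0, 0,0,0,-0.07,0.02,0,0, 0,0,0,-0.09,0.02,0,0, 0,0,0,-0.11,0.02,0,0, 0,0,0,-0.12,0.02,0,0, 0,0,0,-0.12,0.02,0,0]'
python3 - <<'E'
from h import *
from station import optics
d=optics.get_image('side');cv2.imwrite('pics/s4.png',cv2.resize(d['image'][130:290,200:420,::-1],None,fx=3,fy=3,interpolation=2))
for o in things(d)[1:5]:print(*o)
to((.44,-.11,.06),183.7)
E
```

```text
t: 9.1
tool_pos: [0.4581, -0.1075, 0.0078]
tool_rot: [-0.101, 3.14, -0.0]
contact_force: [0.2, 1.0, 0.1]
opening: -0.0004
grip_force: 0.0
blue [356. 267.] [ 0.5778 -0.2822] [0.065 0.078] 0.039
blue [336. 226.] [ 0.5643 -0.1517] [0.071 0.081] 0.042
blue [280. 225.] [ 0.4453 -0.1244] [0.062 0.081] 0.042
blue [313. 175.] [0.5499 0.064 ] [0.069 0.087] 0.045
rows [ 0.      0.0001 -0.0001] [ 0.0603 -0.0046 -0.1741] t 9.15 pos [ 0.458  -0.1075  0.0078] F [-0.55  0.05 -0.38] open -0.0001
```

View pics/s4.png

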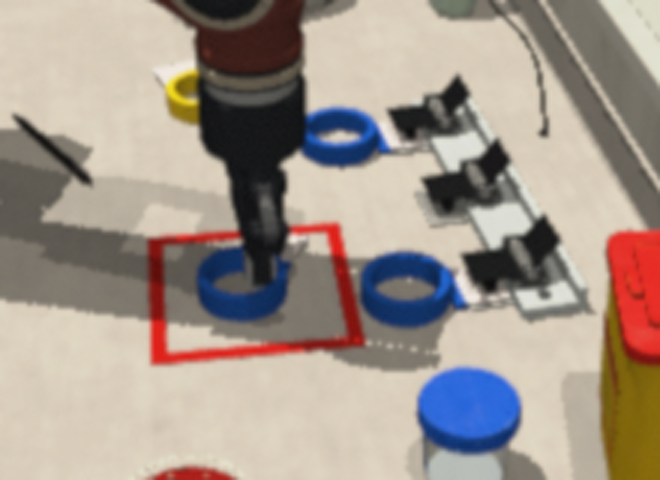

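The crop shows ring 2 at (243,283), well inside the tape. Cards 1 and 3 are still in their clips. I back off the wall and lift straight up.

```bash
python3 -m pendant '[0,0,0,0.015,0,0,0, 0,0,0,0.03,0,0,0, 0,0,0,0.03,0,-0.05,0, 0,0,0,0.03,0,-0.15,0, 0,0,0,0.03,0,-0.3,0, 0,0,0,0.03,0,-0.5,0, 0,0,0,0.03,0.2,-0.7,0, 0,0,0,0.03,0.4,-0.7,0, 0,0,0,0.03,0.6,-0.7,0, 0,0,0,0.03,0.8,-0.7,0, 0,0,0,0.03,0.8,-0.7,0, 0,0,0,0.03,0.8,-0.7,0]'
python3 - <<'E'
from h import *
from station import optics
for n in('top','side'):
    d=optics.get_image(n);print(n)
    for o in things(d):print(*o)
    if n=='top':cv2.imwrite('pics/t5.png',cv2.resize(d['image'][110:310,200:460,::-1],None,fx=2.5,fy=2.5))
E
```

```text
t: 10.65
tool_pos: [0.4334, 0.1316, 0.2185]
tool_rot: [-0.104, 3.139, -0.001]
contact_force: [-0.6, -0.5, -0.0]
opening: -0.0001
grip_force: 0.0
top
blue [323. 239.] [ 0.4448 -0.1053] [0.061 0.069] 0.037
blue [337. 190.] [ 0.5646 -0.1344] [0.061 0.068] 0.036
blue [419. 189.] [ 0.5718 -0.3318] [0.061 0.062] 0.032
red [324. 239.] [ 0.4506 -0.1033] [0.15 0.15] 88.2
red [433. 123.] [ 0.747 -0.379] [0.139 0.112] 78.2
side
blue [307. 369.] [ 0.4554 -0.4895] [0.086 0.289] 0.123
blue [356. 267.] [ 0.5778 -0.2822] [0.065 0.078] 0.039
blue [336. 226.] [ 0.5648 -0.1502] [0.071 0.082] 0.043
blue [280. 224.] [ 0.4453 -0.1226] [0.065 0.084] 0.042
blue [314. 176.] [0.5491 0.0629] [0.072 0.086] 0.045
red [261. 300.] [ 0.3881 -0.3184] [0.071 0.075] 58.1
red [ 49. 233.] [-0.0664 -0.038 ] [0.049 0.163] 38.4
red [431. 230.] [ 0.7828 -0.1673] [0.161 0.122] 78.1
red [283. 229.] [ 0.4531 -0.105 ] [0.151 0.152] 88.0
```

View pics/t5.png

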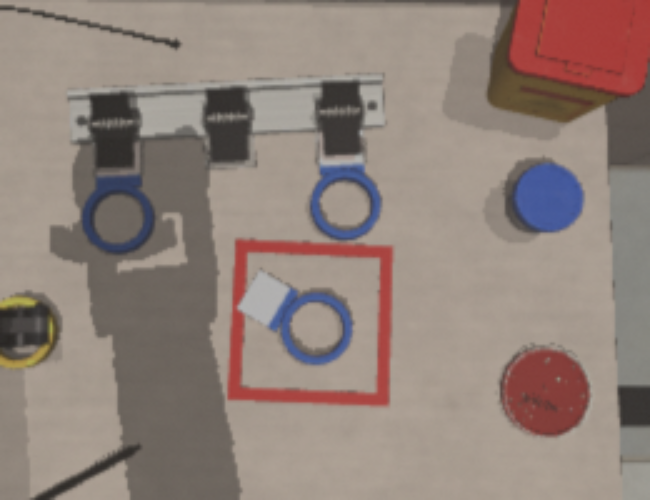

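The crop shows ring 2 centred in the bay at (316,327). Cards 1 and 3 are still in their clips, and the cup and dish have not moved. The arm is clear, so I hand in.

```bash
python3 -c "
from station import ctrl
print(ctrl.finish_job())"
```

```text
the job is handed in; nothing more can be done
None
```

The middle clip (clip 2) was the slack one: its card slid at about 3 N. I drew it out and its ring now stands inside the red square, about 6 mm off centre. I did not tug cards 1 and 3; by the cameras they, the petri dish and the cup have not moved. The arm is clear and the job is handed in, but no verdict came back.

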